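# Get the cocoa shaker out from behind the jars

### The job

The cocoa shaker has ended up at the back of the counter organiser, crowded in by the steel canister, the square jar and the syrup bottle. Clear these three onto the rubber bar mat, then take the shaker out and stand it on the serving tray beside the cup, and after that put the three back, each into the compartment it came from. Set everything down upright and gently, and leave the cup, the milk pitcher and the tamper where they are.

Things in the scene. Friction and masses are not known exactly. Their poses are not given: they have to be found in the camera images.
- tin_mid (a point): Round steel canister, 61 mm across, 149 mm tall in all, with a round wooden knob on its lid: the knob is 40 mm across and is the top 34 mm of the height; grip it by the knob, from above. The point is on its axis half-way up (74.5 mm above its underside); z up. About 0.28 kg. Starts upright in one compartment of the organiser.
- jar_mid (a point): Square glass jar of coffee beans, 60 x 60 mm, 140 mm tall in all, with a round cork stopper: the stopper is 42 mm across and is the top 34 mm of the height; grip it by the stopper, from above. The point is on its axis half-way up (70 mm above its underside); z up, x and y square to its sides. About 0.36 kg. Starts upright in one compartment of the organiser, its sides along the compartment's walls; it goes back only when turned so again.
- bottle_mid (a point): Round amber glass syrup bottle with a paper label, 60 mm across, 180 mm tall in all, with a black screw cap: the cap is 34 mm across and is the top 30 mm of the height (the neck below it is 27 mm across for 16 mm, then the shoulder widens); grip it by the cap, from above. The cap is tight. The point is on its axis half-way up (90 mm above its underside); z up. About 0.42 kg. Starts upright in one compartment of the organiser.
- shaker_mid (a point): Cocoa shaker: short round steel tub with a holed dome lid, 64 mm across, 86 mm tall; the sides are straight up to 64 mm. The point is on its axis half-way up (43 mm above its underside); grip it across the sides 5 to 15 mm above this point, clear of the organiser's walls. About 0.2 kg. Starts in one of the two back compartments (those farther from the robot).
- organiser: Fixed dark wooden counter organiser, 178 x 178 mm, walls and dividers 31 mm high and 6 mm thick, floor 6 mm thick, open at the top. Two by two square compartments, each 80 x 80 mm inside, with their centres 43 mm either way from the middle along x and y. Origin: middle of the underside, on the counter; x points to the back (away from the robot), y to its left side.
- bar_mat: Fixed flat black rubber bar mat, 280 mm (its x) by 160 mm (its y), 8 mm thick, empty: room for three containers in a row along x, 85 mm apart. Origin: middle of the underside, z up. It lies at the left or the right of the organiser.
- tray: Fixed serving tray of light wood, 300 mm (its x) by 180 mm (its y), floor 6 mm thick, rim 18 mm high and 6 mm thick, a wire handle at each short end reaching 33 mm high. Origin: middle of the underside, z up. It lies at the side opposite the bar mat. A cup on a saucer stands on its +x half; the -x half is empty, for the shaker.
- cup: White coffee cup (84 mm across, rim 64 mm above the saucer's underside) with its saucer (128 mm across), one piece, on the tray. Origin: middle of the saucer's underside. To be left alone.
- pitcher: Steel milk pitcher, 90 mm across, 95 mm tall, with a handle, standing beyond the organiser. Origin: middle of its underside. To be left alone.
- tamper: Coffee tamper, steel foot 58 mm across, wooden handle, 85 mm tall, standing on its foot beyond the organiser. Origin: middle of its underside. To be left alone.
Not all that is in view belongs to the job. Leave any blue or yellow look-alike of the part that bears bottle_mid alone.

How it is judged:
By the outcome, as a careful person would: the job done as asked, in the order asked, and still so for the second after the job is handed in, with the robot touching nothing.
It also fails if it takes over 136 s, if anything falls off the work surface, if the arm or the gripper's body presses on something with over 40 N, if the wrist force passes 120 N, or if a joint passes its speed limit or range.

### The arm

A 7-joint arm with a two-finger parallel gripper is mounted at the origin on the work surface. World frame = base frame: x ahead of the robot, y to its left, z up, the work surface at z = 0. Lengths are in m, angles in rad, forces in N, time in s.
With the tool pointing down it reaches from about 0.35 to 0.9 m from the base axis. Payload 7.2 kg.
Tool frame: the origin (TCP) lies at the very end of the fingers, on their centre line; the grasp point (between the pads) lies 19 mm behind it (r.tcp_to_grasp is the distance from the TCP to the grasp point, in m); z points along the fingers, y is the line along which they close (so a half turn about z gives the same grasp; the last joint's range is limited). The gripper opens to 85 mm and grips with 20 to 120 N. Pads are 22 mm wide; open, the fingers measure 114 mm over their backs; the gripper's body (76 mm by 85 mm) begins 54 mm behind the grasp point. The pads swing forward as they close: fully open they stand 13 mm farther back than shut.
Start: joints at [1.194, 0.411, -0.013, 1.596, 0.006, 1.134, -0.082], TCP at [0.19, -0.595, 0.231] pointing down, gripper open.
Joint ranges: [-2.95, 2.95], [-0.29, 1.99], [-1.47, 1.44], [0.14, 2.54], [-1.03, 4.17], [0.13, 1.85], [-2.86, 2.86]. Speed limits (rad/s): [2.39, 2.39, 3.01, 3.01, 3.14, 3.14, 3.14].

### API

Orientations are given as a unit quaternion [w, x, y, z].
In Python, from workcell import r gives the robot as it stands.
- The arm moves only by the tool carry_out, never from a script. Its arguments are lists of equal length, an entry for each row: "jaw": the opening, from 0 (shut) to 1 (fully open); "linear": the shift along the tool's x, y, z normalised to -1 to 1, where 1 is 0.3 m, a list of three; "spin": the turn about the tool's z normalised to -1 to 1, where 1 is 45 degrees. In form: {"jaw": [jaw, ...], "linear": [[tx, ty, tz], ...], "spin": [spin, ...]}. A call has 1 to 8 rows; each row is the pose to reach, as a shift and turn from the pose commanded when the call began, along the tool's axes at that moment; what a row does not reach only later rows make up. A row lasts 1/10 s, in which the tool goes at most 50 mm and 8.59 degrees, less where a joint would pass 70% of its speed; a pose out of reach is approached as far as the arm can. A call with a number of a shift or a turn outside -1 to 1 is refused whole. A call with a gripper value outside its range is refused whole. The fingers move at their own pace and stop on an object; the grip force is fixed at half the most. Time passes only in rows, so rows that repeat a pose let the fingers close. It gives the time, the measured TCP pose, the force, the opening and the grip force at its end, in the units of the state.
- r.observe(): the state, without advancing time (a new reading comes with each control period).
- r.grab_frame(name): name is "scene" or "top" or "wrist"; returns the picture (480x640x3 uint8, red, green, blue); there is no depth.
- r.get_calibration(name): a dict with "K" (3x3 intrinsics, pixels), "world_from_camera" (4x4, takes a point from camera to world coordinates). Camera axes: x right, y down, z forward; pixel columns grow to the right and rows downward; lengths in m; the calibration is good to about 2 mm. A picture is of the moment at which its call begins: read the wrist's pose just before it. get_calibration takes no time and is no camera call; for the wrist camera it gives the pose at the moment of the call.
- r.sign_off(): hands the job in; it is judged then, once.
Trained networks look in the newest picture that a camera, given by its name, has taken for a name from the list of things; names that differ only in an ending like _2 or _b are one class to them, and where a whole thing is asked for, a point or a joint stands for the part that bears it (a point fixed in the world has none). Each returns a list of dicts, best first, with "conf" (0 to 1); they miss things now and then, are a little off and sometimes report something else, mostly with a low value. They report only what shows in the picture. A call takes as long as a camera call. They do not tell look-alikes from the thing itself.
- r.find_in(camera, target): "location" ([x, y, z] in m, in world coordinates, good to about 4 mm: the middle of the surface that is visible of it).
- r.masks_of(camera, target): "region" (480x640 bool, what is visible of it).
- r.pinpoint(camera, target): "location" ([x, y, z] in m, in world coordinates, good to about 4 mm: a listed point, or the origin of a listed thing).
The state is a dict: "clock": time; "qpos": joint angles; "joint_vel": joint speeds; "joint_efforts": joint torques, N m; "tool_pos": TCP position; "ee_rot": TCP orientation; "ft_force": force on the tool from outside, world axes, zero at the start; "moment": the same for the moment, N m; "gripper_width": finger opening in m; "grasp_force": force on a finger pad.
Only numpy, scipy, OpenCV 4.12 (cv2) and the standard library are available. Lean on these libraries where they do the work, as an engineer would, in place of code of your own. Each camera call takes 0.05 s, during which the arm holds its last target. There are 200 camera calls.

## Working session

There is one attempt and no reset: what is moved stays moved. The work goes in short steps, Python scripts to look and compute and a tool call to move; the robot and the scene stay as the last step left them, time stands still between calls to the robot, and variables do not carry over. Pictures are saved under pics/ and viewed, at most 14 in all, crops included, and the job is handed in when it is done.

Besides the shell and the picture viewer there is one more tool, called after "Emit:" by a JSON object that holds its "api" and its "payload", one argument or row to a line. carry_out: Moves the arm, as the interface text tells. Scaled input: -1 to 1 covers 0.3 m each way for a shift and 45 degrees each way for a turn. Its arguments: {"type":"object","properties":{"jaw":{"type":"array"},"linear":{"type":"array"},"spin":{"type":"array"}},"required":["jaw","linear","spin"]}

```bash
ls; mkdir -p pics
cat > h.py <<'E'
from workcell import r
import numpy as np, cv2
def save(cam,fn):
    im=r.grab_frame(cam); cv2.imwrite('pics/'+fn,im[:,:,::-1]); return im
def proj(cam,p):
    c=r.get_calibration(cam); T=np.linalg.inv(c['world_from_camera']); q=T[:3,:3]@np.array(p)+T[:3,3]; u=np.array(c['K'])@q; return (u[:2]/u[2]).round(0)
E
python3 - <<'E'
from h import *
s=r.observe(); print({k:np.round(v,3) for k,v in s.items()}, r.tcp_to_grasp)
save('top','top0.png'); 
for n in ['tin_mid','jar_mid','bottle_mid','shaker_mid','organiser','bar_mat','tray','cup','pitcher','tamper']:
    for d in r.pinpoint('top',n)[:3]: print(n,{k:np.round(v,3) for k,v in d.items()},proj('top',d['location']))
save('scene','scene0.png')
for n in ['tin_mid','jar_mid','bottle_mid','shaker_mid','organiser','bar_mat','tray','cup','pitcher','tamper']:
    for d in r.pinpoint('scene',n)[:3]: print(n,{k:np.round(v,3) for k,v in d.items()},proj('scene',d['location']))
E
```

```text
pics
{'clock': np.float64(0.0), 'qpos': array([ 1.194,  0.412, -0.013,  1.597,  0.006,  1.134, -0.082]), 'joint_vel': array([-0.   , -0.003,  0.001,  0.   , -0.003, -0.001, -0.001]), 'joint_efforts': array([-1.0000e-03, -6.0064e+01,  6.8200e-01, -2.9942e+01,  1.4000e-02,
        1.1000e-02, -0.0000e+00]), 'tool_pos': array([ 0.19 , -0.595,  0.23 ]), 'ee_rot': array([-0.001,  0.988,  0.154, -0.   ]), 'ft_force': array([ 0.465, -0.16 , -0.048]), 'moment': array([-0.014, -0.044, -0.038]), 'grasp_force': np.float64(0.0), 'gripper_width': np.float64(0.085)} 0.0187
tin_mid {'location': array([0.538, 0.025, 0.083]), 'conf': np.float64(0.73)} [311. 263.]
jar_mid {'location': array([ 0.529, -0.06 ,  0.078]), 'conf': np.float64(0.58)} [360. 270.]
bottle_mid {'location': array([ 0.773, -0.041,  0.09 ]), 'conf': np.float64(0.9)} [352. 131.]
bottle_mid {'location': array([0.626, 0.013, 0.095]), 'conf': np.float64(0.82)} [319. 212.]
bottle_mid {'location': array([0.402, 0.1  , 0.09 ]), 'conf': np.float64(0.7)} [264. 343.]
shaker_mid {'location': array([ 0.609, -0.073,  0.051]), 'conf': np.float64(
[... 1051 characters left out ...]
[0.399, 0.102, 0.09 ]), 'conf': np.float64(0.69)} [442. 225.]
shaker_mid {'location': array([ 0.61 , -0.072,  0.045]), 'conf': np.float64(0.82)} [292. 264.]
bar_mat {'location': array([ 0.552,  0.269, -0.002]), 'conf': np.float64(0.83)} [470. 360.]
tray {'location': array([ 0.563, -0.289, -0.002]), 'conf': np.float64(0.58)} [230. 215.]
cup {'location': array([ 0.634, -0.301,  0.009]), 'conf': np.float64(0.61)} [200. 228.]
pitcher {'location': array([ 0.528, -0.055,  0.07 ]), 'conf': np.float64(0.63)} [328. 233.]
pitcher {'location': array([ 0.753,  0.093, -0.   ]), 'conf': np.float64(0.62)} [310. 382.]
tamper {'location': array([ 0.759, -0.14 ,  0.001]), 'conf': np.float64(0.65)} [209. 310.]
```

View pics/top0.png

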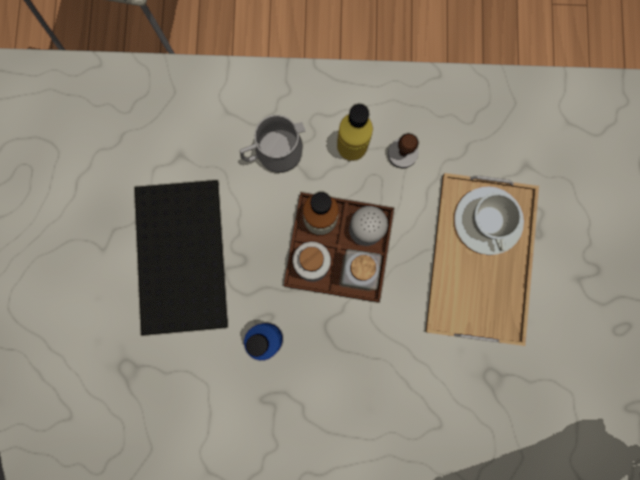

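View pics/scene0.png

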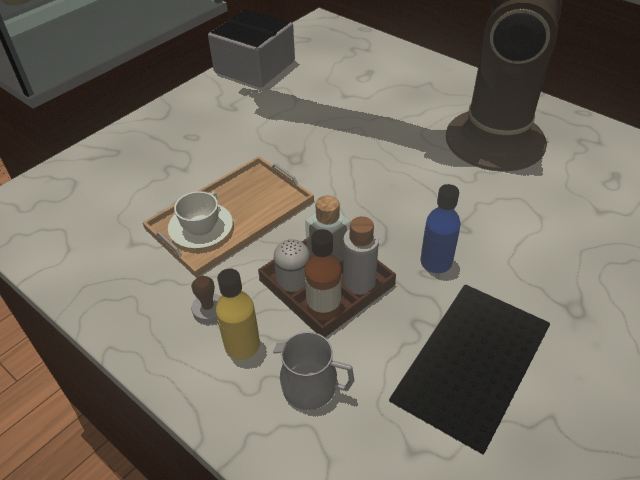

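Top view: the bottle candidates are amber at (320,210) in the organiser, yellow at (355,135) and blue at (262,340). Only the amber one fits, since it is amber with a label and stands in a compartment. I'll confirm it in a crop and work out the yaws of the fixed things.

```bash
cat >> h.py <<'E'
def ray(cam,uv,z):
    c=r.get_calibration(cam);T=np.array(c['world_from_camera']);d=T[:3,:3]@np.linalg.solve(np.array(c['K']),[*uv,1]);return T[:3,3]+d*(z-T[2,3])/d[2]
E
python3 - <<'E'
from h import *
im=cv2.imread('pics/top0.png'); cv2.imwrite('pics/crop0.png',cv2.resize(im[110:370,230:450],None,fx=2.2,fy=2.2,interpolation=cv2.INTER_CUBIC))
r.grab_frame('top')
for n,z in [('organiser',.031),('bar_mat',.008),('tray',.018)]:
    m=r.masks_of('top',n)[0]['region'].astype(np.uint8)
    v,u=np.nonzero(m); P=np.array([ray('top',p,z)[:2] for p in zip(u,v)],np.float32)
    print(n,cv2.minAreaRect(P))
for n,z,c in [('organiser',.031,[(301,194),(393,208),(380,300),(285,286)])]:
    print(np.array([ray('top',p,z)[:2] for p in c]).round(3))
for n,uv,z in [('cap',(321,202),.186),('knob',(312,261),.155),('cork',(363,267),.146)]: print(n,ray('top',uv,z).round(3))
E
```

```text
Traceback (most recent call last):
  File "h.py", line 8, in ray
    c=r.get_calibration(cam);T=np.array(c['world_from_camera']);d=T[:3,:3]@np.linalg.solve(np.array(c['K']),[*uv,1]);return T[:3,3]+d*(z-T[2,3])/d[2]
ValueError: time passes only in moves, steps and waits
```

View pics/crop0.png

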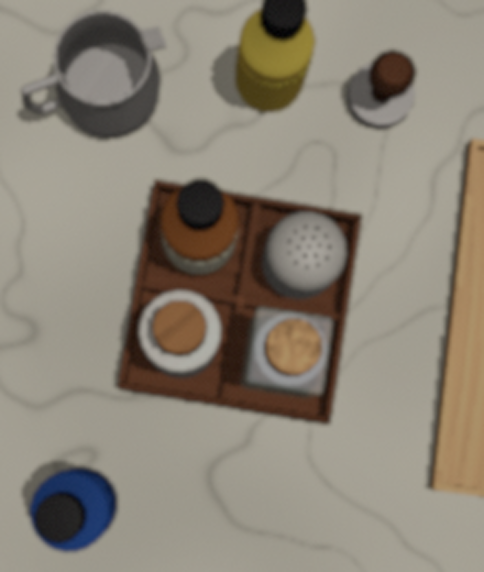

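The crop confirms the amber bottle with its label in the back-left compartment (crop 200,225). The canister is front-left (180,330), the jar front-right (290,350) and the shaker back-right (305,250).

```bash
sed -i 's/^def ray/import functools\n@functools.cache\ndef cal(cam): return r.get_calibration(cam)\ndef ray/; ' h.py; sed -i '/^def ray/,$ s/r.get_calibration(cam);T/cal(cam);T/' h.py
python3 - <<'E'
from h import *
r.grab_frame('top')
for n,z in [('organiser',.031),('bar_mat',.008),('tray',.018)]:
    m=r.masks_of('top',n)[0]['region'].astype(np.uint8)
    v,u=np.nonzero(m); P=np.array([ray('top',p,z)[:2] for p in zip(u,v)],np.float32)
    print(n,cv2.minAreaRect(P))
print(np.array([ray('top',p,.031)[:2] for p in [(301,194),(393,208),(380,300),(285,286)]]).round(3))
for n,uv,z in [('cap',(321,202),.186),('knob',(312,259),.155),('cork',(363,267),.146)]: print(n,ray('top',uv,z).round(3))
print(r.observe()['clock'])
E
```

```text
organiser ((0.574596643447876, -0.02522314339876175), (0.18153288960456848, 0.18334755301475525), 82.0472183227539)
bar_mat ((0.5523625612258911, 0.26822876930236816), (0.2791195809841156, 0.16134074330329895), 6.677097797393799)
tray ((0.5656692981719971, -0.29136136174201965), (0.18533901870250702, 0.303966760635376), 83.62757873535156)
[[ 0.67   0.047]
 [ 0.648 -0.122]
 [ 0.48  -0.101]
 [ 0.5    0.071]]
cap [0.625 0.011 0.186]
knob [0.539 0.023 0.155]
cork [ 0.529 -0.059  0.146]
1.4
```

```bash
cat >> h.py <<'E'
from scipy.spatial.transform import Rotation as Ro
def tool():
    s=r.observe(); q=s['ee_rot']; return np.array(s['tool_pos']),Ro.from_quat([q[1],q[2],q[3],q[0]]).as_matrix(),s
def to(*targets,yaw=-8):
    p,R,s=tool(); y=np.degrees(np.arctan2(R[1,0],R[0,0]))
    print('t',round(s['clock'],2),'pos',p.round(4),'yaw',round(y,2),'F',np.round(s['ft_force'],1),'w',round(s['gripper_width'],4),'g',round(s['grasp_force'],1),'spin',round((y-yaw)/45,4))
    for t in targets: print(t,'->',(R.T@(np.array(t)-p)/.3).round(3))
E
python3 -c "
from h import *
to((.624,.011,.30))"
```

```text
t 1.4 pos [ 0.1899 -0.5954  0.2313] yaw 17.69 F [-0.7  0.2 -0.6] w 0.0854 g 0.0 spin 0.5709
(0.624, 0.011, 0.3) -> [ 1.993 -1.486 -0.229]
```

Emit:
{"api": "carry_out", "payload": {
  "jaw": [0.65,0.65,0.65,0.65,0.65,0.65,0.65,0.65],
  "linear": [
    [0,0,-0.1],
    [0.2,-0.15,-0.2],
    [0.99,-0.745,-0.25],
    [0.99,-0.745,-0.25],
    [0.99,-0.745,-0.25],
    [0.99,-0.745,-0.25],
    [0.99,-0.745,-0.25],
    [0.99,-0.745,-0.25]
  ],
  "spin": [0.1,0.2,0.57,0.57,0.57,0.57,0.57,0.57]
}}

```text
clock: 2.2
tool_pos: [0.3889, -0.3143, 0.3045]
ee_rot: [0.0, 0.998, -0.069, 0.0]
ft_force: [1.2, -0.9, -0.4]
gripper_width: 0.0556
grasp_force: 0.0
```

```bash
python3 -c "
from h import *
to((.624,.011,.30))"
```

```text
t 2.2 pos [ 0.3889 -0.3143  0.3045] yaw -7.96 F [ 1.2 -0.9 -0.4] w 0.0556 g 0.0 spin 0.0008
(0.624, 0.011, 0.3) -> [ 0.626 -1.182  0.015]
```

Emit:
{"api": "carry_out", "payload": {
  "jaw": [0.65,0.65,0.65,0.65,0.65,0.65,0.65,0.65],
  "linear": [
    [0.53,-1,0],
    [0.53,-1,0],
    [0.53,-1,0],
    [0.53,-1,0],
    [0.53,-1,0],
    [0.53,-1,0],
    [0.53,-1,0],
    [0.53,-1,0]
  ],
  "spin": [0,0,0,0,0,0,0,0]
}}

```text
clock: 3.0
tool_pos: [0.5891, -0.0342, 0.3034]
ee_rot: [-0.002, 0.998, -0.065, 0.0]
ft_force: [0.1, 1.4, -1.0]
gripper_width: 0.0555
grasp_force: 0.0
```

```bash
python3 -c "
from h import *
to((.624,.011,.152),(.624,.011,.18))
save('wrist','w1.png')
for n in ['bottle_mid','tin_mid','jar_mid','shaker_mid']:
    for d in r.pinpoint('wrist',n)[:3]: print(n,d['location'].round(4),round(d['conf'],2))
"
```

```text
t 3.0 pos [ 0.5891 -0.0342  0.3034] yaw -7.48 F [ 0.1  1.4 -1. ] w 0.0555 g 0.0 spin 0.0115
(0.624, 0.011, 0.152) -> [ 0.096 -0.163  0.505]
(0.624, 0.011, 0.18) -> [ 0.096 -0.163  0.412]Traceback (most recent call last):
  File "<string>", line 6, in <module>
    for d in r.pinpoint('wrist',n)[:3]: print(n,d['location'].round(4),round(d['conf'],2))
                                                ^^^^^^^^^^^^^^^^^^^
AttributeError: 'list' object has no attribute 'round'. Did you mean: 'count'?
```

View pics/w1.png

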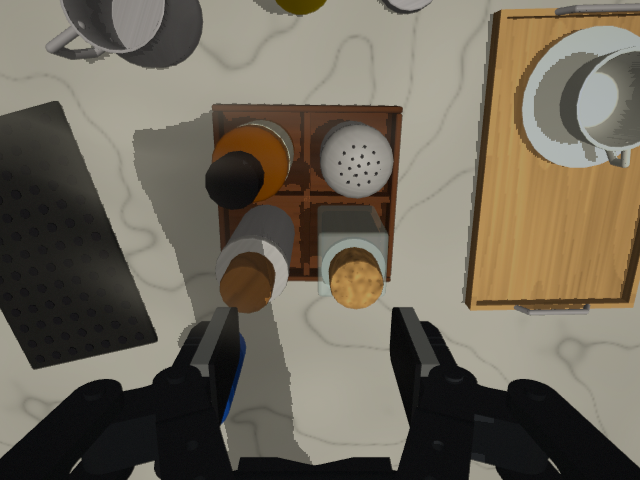

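The wrist view shows the organiser square to the tool, with the bottle cap at (235,180), knob at (247,282) and cork at (356,277). I'll convert these to positions.

```bash
python3 -c "
from h import *
for n,uv,z in [('cap',(234,180),.186),('knob',(248,282),.155),('cork',(356,277),.146)]: print(n,ray('wrist',uv,z).round(4))
for n in ['bottle_mid','tin_mid','jar_mid','shaker_mid','organiser']:
    for d in r.pinpoint('wrist',n)[:2]: print(n,np.round(d['location'],4),round(d['conf'],2))
to((.624,.011,.25))
"
```

```text
cap [0.6267 0.0018 0.186 ]
knob [0.5456 0.0132 0.155 ]
cork [ 0.5344 -0.0668  0.146 ]
jar_mid [ 5.638e-01 -2.932e-01 -1.000e-04] 0.32
organiser [ 0.5766 -0.0208 -0.0046] 0.78
t 3.45 pos [ 0.5868 -0.0421  0.3042] yaw -8.06 F [ 0.3 -0.1  0.8] w 0.0556 g 0.0 spin -0.0013
(0.624, 0.011, 0.25) -> [ 0.098 -0.193  0.181]
```

Emit:
{"api": "carry_out", "payload": {
  "jaw": [0.65,0.65,0.65,0.65,0.65,0.65],
  "linear": [
    [0.05,-0.1,0.05],
    [0.1,-0.194,0.12],
    [0.1,-0.194,0.18],
    [0.1,-0.194,0.18],
    [0.1,-0.194,0.18],
    [0.1,-0.194,0.18]
  ],
  "spin": [0,0,0,0,0,0]
}}

```text
clock: 4.05
tool_pos: [0.6252, 0.0114, 0.2513]
ee_rot: [0.0, 0.998, -0.07, 0.001]
ft_force: [0.0, -0.2, -0.3]
gripper_width: 0.0556
grasp_force: 0.0
```

```bash
python3 -c "
from h import *
save('wrist','w2.png')
to((.624,.011,.152))
"
```

```text
t 4.1 pos [0.6253 0.0115 0.2514] yaw -8.04 F [ 0.1 -0.8  0. ] w 0.0553 g 0.0 spin -0.001
(0.624, 0.011, 0.152) -> [-0.005  0.002  0.331]
```

View pics/w2.png

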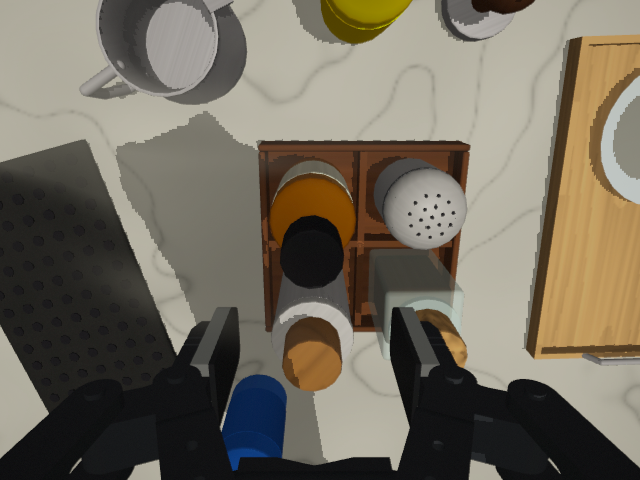

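Cap centre is at (312,252) and the knob at (312,353). The jaws' centre column is about 315, so the bottle is laterally aligned.

```bash
python3 -c "
from h import *
for n,uv,z in [('cap',(312,252),.186),('knob',(312,354),.155)]: print(n,ray('wrist',uv,z).round(4))
to()
"
```

```text
cap [0.6315 0.0122 0.186 ]
knob [0.5512 0.0239 0.155 ]
t 4.1 pos [0.6253 0.0115 0.2514] yaw -8.04 F [ 0.1 -0.8  0. ] w 0.0553 g 0.0 spin -0.001
```

Emit:
{"api": "carry_out", "payload": {
  "jaw": [0.65,0.65,0.65,0.65,0.65,0,0,0],
  "linear": [
    [0.003,0,0.1],
    [0.006,0,0.2],
    [0.006,0,0.28],
    [0.006,0,0.33],
    [0.006,0,0.33],
    [0.006,0,0.33],
    [0.006,0,0.33],
    [0.006,0,0.33]
  ],
  "spin": [0,0,0,0,0,0,0,0]
}}

```text
clock: 4.9
tool_pos: [0.6278, 0.0125, 0.1528]
ee_rot: [-0.0, 0.998, -0.069, 0.002]
ft_force: [-0.1, 0.7, 4.2]
gripper_width: 0.0326
grasp_force: 60.3
```

Emit:
{"api": "carry_out", "payload": {
  "jaw": [0,0,0,0],
  "linear": [
    [0,0,0],
    [0,0,0],
    [0,0,0],
    [0,0,0]
  ],
  "spin": [0,0,0,0]
}}

```text
clock: 5.3
tool_pos: [0.6279, 0.0125, 0.1528]
ee_rot: [-0.0, 0.998, -0.069, 0.002]
ft_force: [-0.1, 0.2, 6.6]
gripper_width: 0.0327
grasp_force: 60.7
```

```bash
python3 -c "
from h import *
to((.636,.278,.24),(.636,.278,.155))
"
```

```text
t 5.3 pos [0.6279 0.0125 0.1528] yaw -7.95 F [-0.1  0.2  6.6] w 0.0327 g 60.7 spin 0.0011
(0.636, 0.278, 0.24) -> [-0.095 -0.88  -0.291]
(0.636, 0.278, 0.155) -> [-0.095 -0.88  -0.007]
```

Emit:
{"api": "carry_out", "payload": {
  "jaw": [0,0,0,0,0,0,0,0],
  "linear": [
    [0,0,-0.04],
    [0,0,-0.1],
    [0,0,-0.18],
    [0,-0.05,-0.25],
    [-0.02,-0.15,-0.25],
    [-0.03,-0.26,-0.25],
    [-0.04,-0.37,-0.25],
    [-0.05,-0.48,-0.25]
  ],
  "spin": [0,0,0,0,0,0,0,0]
}}

```text
clock: 6.1
tool_pos: [0.6311, 0.1577, 0.226]
ee_rot: [0.0, 0.998, -0.07, -0.001]
ft_force: [-0.5, 0.1, -4.6]
gripper_width: 0.0327
grasp_force: 60.4
```

Emit:
{"api": "carry_out", "payload": {
  "jaw": [0,0,0,0,0,0,0,0],
  "linear": [
    [-0.01,-0.11,0],
    [-0.02,-0.22,0],
    [-0.03,-0.3,0],
    [-0.04,-0.36,0],
    [-0.045,-0.4,0],
    [-0.045,-0.4,0],
    [-0.045,-0.4,0],
    [-0.045,-0.4,0]
  ],
  "spin": [0,0,0,0,0,0,0,0]
}}

```text
clock: 6.9
tool_pos: [0.6356, 0.2755, 0.2259]
ee_rot: [0.001, 0.998, -0.07, 0.0]
ft_force: [-0.5, -0.5, -5.2]
gripper_width: 0.0325
grasp_force: 60.5
```

```bash
python3 -c "
from h import *
to((.636,.278,.165),(.636,.278,.154))
"
```

```text
t 6.9 pos [0.6356 0.2755 0.2259] yaw -8.09 F [-0.5 -0.5 -5.2] w 0.0325 g 60.5 spin -0.0019
(0.636, 0.278, 0.165) -> [ 0.    -0.009  0.203]
(0.636, 0.278, 0.154) -> [ 0.    -0.009  0.24 ]
```

Emit:
{"api": "carry_out", "payload": {
  "jaw": [0,0,0,0,0,0,0,0],
  "linear": [
    [0,0,0.08],
    [0,0,0.15],
    [0,0,0.19],
    [0,0,0.21],
    [0,0,0.22],
    [0,0,0.227],
    [0,0,0.231],
    [0,0,0.231]
  ],
  "spin": [0,0,0,0,0,0,0,0]
}}

```text
clock: 7.7
tool_pos: [0.6352, 0.2778, 0.1572]
ee_rot: [-0.0, 0.998, -0.069, 0.0]
ft_force: [0.4, 0.0, -4.7]
gripper_width: 0.0326
grasp_force: 60.4
```

```bash
python3 -c "
from h import *
to((.636,.278,.154))
"
```

```text
t 7.7 pos [0.6352 0.2778 0.1572] yaw -7.95 F [ 0.4  0.  -4.7] w 0.0326 g 60.4 spin 0.001
(0.636, 0.278, 0.154) -> [ 0.003 -0.001  0.011]
```

Emit:
{"api": "carry_out", "payload": {
  "jaw": [0,0,0,0,0],
  "linear": [
    [0,0,0.003],
    [0,0,0.006],
    [0,0,0.009],
    [0,0,0.01],
    [0,0,0.01]
  ],
  "spin": [0,0,0,0,0]
}}

```text
clock: 8.2
tool_pos: [0.6354, 0.2779, 0.1549]
ee_rot: [-0.0, 0.998, -0.069, 0.001]
ft_force: [-2.4, -1.1, 6.4]
gripper_width: 0.0328
grasp_force: 61.6
```

Emit:
{"api": "carry_out", "payload": {
  "jaw": [0.3,0.65,0.65,0.65,0.65,0.65,0.65,0.65],
  "linear": [
    [0,0,0],
    [0,0,0],
    [0,0,0],
    [0,0,-0.05],
    [0,0,-0.15],
    [0,0,-0.27],
    [-0.04,0.15,-0.27],
    [-0.07,0.3,-0.27]
  ],
  "spin": [0,0,0,0,0,0,0,0]
}}

```text
clock: 9.0
tool_pos: [0.6017, 0.1927, 0.2369]
ee_rot: [-0.001, 0.998, -0.068, 0.002]
ft_force: [0.7, -0.1, 0.0]
gripper_width: 0.0551
grasp_force: 0.0
```

Emit:
{"api": "carry_out", "payload": {
  "jaw": [0.65,0.65,0.65,0.65,0.65,0.65,0.65,0.65],
  "linear": [
    [-0.04,0.15,0],
    [-0.07,0.3,0],
    [-0.1,0.45,0],
    [-0.125,0.582,0],
    [-0.125,0.582,0],
    [-0.125,0.582,0],
    [-0.125,0.582,0],
    [-0.125,0.582,0]
  ],
  "spin": [0,0,0,0,0,0,0,0]
}}

```text
clock: 9.8
tool_pos: [0.5408, 0.0254, 0.2349]
ee_rot: [-0.0, 0.998, -0.068, 0.0]
ft_force: [-0.2, 0.6, 0.3]
gripper_width: 0.055
grasp_force: 0.0
```

```bash
python3 -c "
from h import *
save('wrist','w3.png')
to((.542,.024,.122))
"
```

```text
t 9.85 pos [0.5407 0.0253 0.2347] yaw -7.82 F [0.5 0.2 0.6] w 0.0553 g 0.0 spin 0.004
(0.542, 0.024, 0.122) -> [0.005 0.004 0.376]
```

View pics/w3.png

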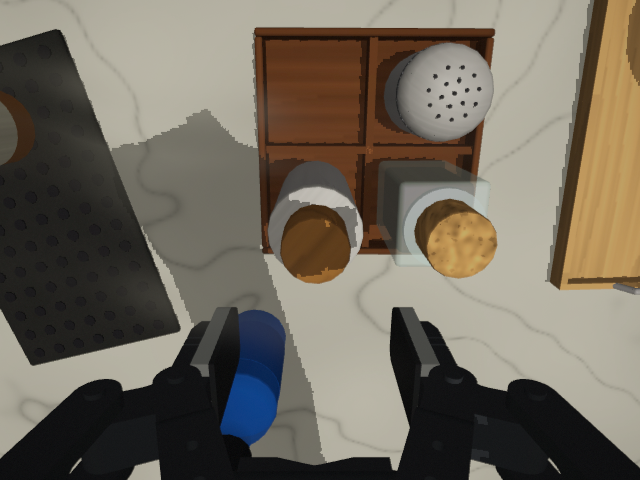

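The knob is at (315,244), centred between the jaws, and the bottle is standing on the mat at the left edge of the view.

Emit:
{"api": "carry_out", "payload": {
  "jaw": [0.65,0.65,0.65,0.65,0.65,0.65,0,0],
  "linear": [
    [0.004,0.002,0.1],
    [0.005,0.003,0.2],
    [0.005,0.003,0.29],
    [0.005,0.003,0.35],
    [0.005,0.003,0.375],
    [0.005,0.003,0.375],
    [0.005,0.003,0.375],
    [0.005,0.003,0.375]
  ],
  "spin": [0,0,0,0,0,0,0,0]
}}

```text
clock: 10.65
tool_pos: [0.5426, 0.0231, 0.1232]
ee_rot: [-0.0, 0.998, -0.069, 0.001]
ft_force: [1.0, 2.1, 0.3]
gripper_width: 0.0386
grasp_force: 60.4
```

Emit:
{"api": "carry_out", "payload": {
  "jaw": [0,0,0,0],
  "linear": [
    [0,0,0],
    [0,0,0],
    [0,0,0],
    [0,0,0]
  ],
  "spin": [0,0,0,0]
}}

```text
clock: 11.05
tool_pos: [0.5427, 0.0231, 0.1232]
ee_rot: [-0.0, 0.998, -0.069, 0.001]
ft_force: [-0.5, 2.2, 6.2]
gripper_width: 0.0387
grasp_force: 60.5
```

```bash
python3 -c "
from h import *
to((.552,.268,.2),(.552,.268,.124))
"
```

```text
t 11.05 pos [0.5427 0.0231 0.1232] yaw -7.95 F [-0.5  2.2  6.2] w 0.0387 g 60.5 spin 0.0011
(0.552, 0.268, 0.2) -> [-0.082 -0.813 -0.255]
(0.552, 0.268, 0.124) -> [-0.082 -0.813 -0.002]
```

Emit:
{"api": "carry_out", "payload": {
  "jaw": [0,0,0,0,0,0,0,0],
  "linear": [
    [0,0,-0.04],
    [0,0,-0.1],
    [0,0,-0.18],
    [0,-0.05,-0.25],
    [-0.02,-0.15,-0.25],
    [-0.03,-0.26,-0.25],
    [-0.04,-0.37,-0.25],
    [-0.05,-0.48,-0.25]
  ],
  "spin": [0,0,0,0,0,0,0,0]
}}

```text
clock: 11.85
tool_pos: [0.5463, 0.1676, 0.1974]
ee_rot: [0.001, 0.998, -0.07, -0.0]
ft_force: [0.3, -0.3, -2.0]
gripper_width: 0.0386
grasp_force: 60.8
```

Emit:
{"api": "carry_out", "payload": {
  "jaw": [0,0,0,0,0,0,0,0],
  "linear": [
    [-0.01,-0.11,0],
    [-0.02,-0.22,0],
    [-0.03,-0.29,0],
    [-0.032,-0.333,0.04],
    [-0.032,-0.333,0.12],
    [-0.032,-0.333,0.18],
    [-0.032,-0.333,0.22],
    [-0.032,-0.333,0.22]
  ],
  "spin": [0,0,0,0,0,0,0,0]
}}

```text
clock: 12.65
tool_pos: [0.5502, 0.2657, 0.1287]
ee_rot: [0.001, 0.998, -0.07, -0.002]
ft_force: [-0.1, -0.1, -2.9]
gripper_width: 0.0387
grasp_force: 60.9
```

```bash
python3 -c "
from h import *
to((.552,.268,.125))
"
```

```text
t 12.65 pos [0.5502 0.2657 0.1287] yaw -8.01 F [-0.1 -0.1 -2.9] w 0.0387 g 60.9 spin -0.0002
(0.552, 0.268, 0.125) -> [ 0.005 -0.008  0.012]
```

Emit:
{"api": "carry_out", "payload": {
  "jaw": [0,0,0,0,0,0],
  "linear": [
    [0,0,0.003],
    [0,0,0.006],
    [0,0,0.009],
    [0,0,0.011],
    [0,0,0.011],
    [0,0,0.011]
  ],
  "spin": [0,0,0,0,0,0]
}}

```text
clock: 13.25
tool_pos: [0.5512, 0.2676, 0.128]
ee_rot: [-0.0, 0.998, -0.069, 0.0]
ft_force: [-1.1, 0.2, -3.4]
gripper_width: 0.0382
grasp_force: 60.9
```

Emit:
{"api": "carry_out", "payload": {
  "jaw": [0,0,0,0,0,0],
  "linear": [
    [0,0,0.003],
    [0,0,0.006],
    [0,0,0.009],
    [0,0,0.01],
    [0,0,0.01],
    [0,0,0.01]
  ],
  "spin": [0,0,0,0,0,0]
}}

```text
clock: 13.85
tool_pos: [0.5513, 0.2677, 0.1252]
ee_rot: [-0.0, 0.998, -0.069, 0.0]
ft_force: [-0.1, -0.9, 3.3]
gripper_width: 0.0386
grasp_force: 61.4
```

Emit:
{"api": "carry_out", "payload": {
  "jaw": [0.3,0.65,0.65,0.65,0.65,0.65,0.65,0.65],
  "linear": [
    [0,0,0],
    [0,0,0],
    [0,0,0],
    [0,0,-0.05],
    [0,0,-0.15],
    [0,0,-0.25],
    [0.01,0.15,-0.3],
    [0.02,0.3,-0.33]
  ],
  "spin": [0,0,0,0,0,0,0,0]
}}

```text
clock: 14.65
tool_pos: [0.545, 0.1785, 0.2266]
ee_rot: [-0.001, 0.998, -0.068, 0.002]
ft_force: [1.4, -1.0, -0.1]
gripper_width: 0.056
grasp_force: 0.0
```

Emit:
{"api": "carry_out", "payload": {
  "jaw": [0.65,0.65,0.65,0.65,0.65,0.65,0.65,0.65],
  "linear": [
    [0.01,0.15,0],
    [0.02,0.3,0],
    [0.04,0.45,0],
    [0.05,0.6,0],
    [0.06,0.75,0],
    [0.06,0.788,0],
    [0.06,0.788,0],
    [0.06,0.788,0]
  ],
  "spin": [0,0,0,0,0,0,0,0]
}}

```text
clock: 15.45
tool_pos: [0.5301, -0.0576, 0.2245]
ee_rot: [-0.0, 0.998, -0.069, 0.0]
ft_force: [-0.1, 0.6, -0.7]
gripper_width: 0.0555
grasp_force: 0.0
```

```bash
python3 -c "
from h import *
save('wrist','w4.png')
to((.530,-.059,.115))
"
```

```text
t 15.5 pos [ 0.5301 -0.0569  0.2243] yaw -7.83 F [ 1.5  0.5 -0.1] w 0.0557 g 0.0 spin 0.0039
(0.53, -0.059, 0.115) -> [0.    0.007 0.364]
```

View pics/w4.png

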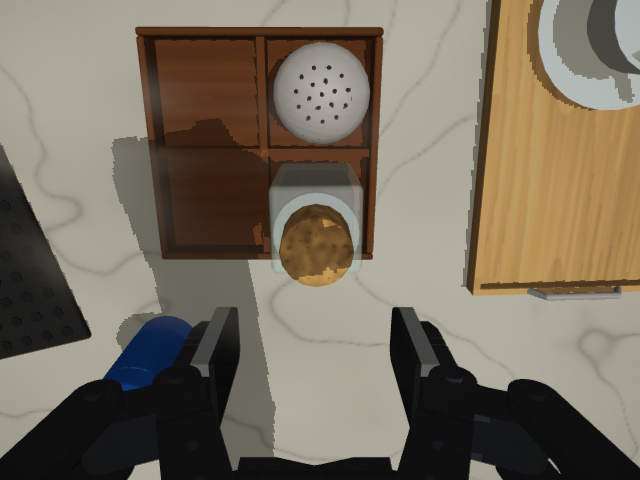

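The cork at (317,246) is centred, and the jar's sides run along the compartment walls.

Emit:
{"api": "carry_out", "payload": {
  "jaw": [0.65,0.65,0.65,0.65,0.65,0.65,0,0],
  "linear": [
    [0.002,0.001,0.1],
    [0.002,0.001,0.2],
    [0.002,0.001,0.28],
    [0.002,0.001,0.34],
    [0.002,0.001,0.362],
    [0.002,0.001,0.362],
    [0.002,0.001,0.362],
    [0.002,0.001,0.362]
  ],
  "spin": [0,0,0,0,0,0,0,0]
}}

```text
clock: 16.3
tool_pos: [0.5313, -0.0589, 0.1165]
ee_rot: [-0.0, 0.998, -0.069, 0.001]
ft_force: [1.2, 0.9, 0.7]
gripper_width: 0.0407
grasp_force: 60.9
```

Emit:
{"api": "carry_out", "payload": {
  "jaw": [0,0,0,0],
  "linear": [
    [0,0,0],
    [0,0,0],
    [0,0,0],
    [0,0,0]
  ],
  "spin": [0,0,0,0]
}}

```text
clock: 16.7
tool_pos: [0.5314, -0.0589, 0.1164]
ee_rot: [-0.0, 0.998, -0.069, 0.001]
ft_force: [1.5, 2.4, 5.9]
gripper_width: 0.0402
grasp_force: 61.2
```

```bash
python3 -c "
from h import *
to((.468,.258,.19),(.468,.258,.118))
"
```

```text
t 16.7 pos [ 0.5314 -0.0589  0.1164] yaw -7.94 F [1.5 2.4 5.9] w 0.0402 g 61.2 spin 0.0014
(0.468, 0.258, 0.19) -> [-0.355 -1.017 -0.246]
(0.468, 0.258, 0.118) -> [-0.355 -1.017 -0.006]
```

Emit:
{"api": "carry_out", "payload": {
  "jaw": [0,0,0,0,0,0,0,0],
  "linear": [
    [0,0,-0.04],
    [0,0,-0.1],
    [0,0,-0.18],
    [0,-0.05,-0.25],
    [0,-0.15,-0.25],
    [-0.02,-0.26,-0.25],
    [-0.05,-0.37,-0.25],
    [-0.1,-0.48,-0.25]
  ],
  "spin": [0,0,0,0,0,0,0,0]
}}

```text
clock: 17.5
tool_pos: [0.52, 0.0877, 0.1902]
ee_rot: [0.0, 0.998, -0.07, -0.0]
ft_force: [0.9, -0.0, -4.4]
gripper_width: 0.04
grasp_force: 61.3
```

Emit:
{"api": "carry_out", "payload": {
  "jaw": [0,0,0,0,0,0,0,0],
  "linear": [
    [-0.05,-0.09,0],
    [-0.11,-0.18,0],
    [-0.17,-0.27,0],
    [-0.22,-0.36,0],
    [-0.24,-0.45,0],
    [-0.255,-0.53,0],
    [-0.255,-0.537,0],
    [-0.255,-0.537,0]
  ],
  "spin": [0,0,0,0,0,0,0,0]
}}

```text
clock: 18.3
tool_pos: [0.4665, 0.2573, 0.19]
ee_rot: [0.001, 0.998, -0.069, -0.001]
ft_force: [0.8, -1.2, -4.7]
gripper_width: 0.0405
grasp_force: 61.7
```

Emit:
{"api": "carry_out", "payload": {
  "jaw": [0,0,0,0,0,0,0,0],
  "linear": [
    [0,0,0.07],
    [0,0,0.14],
    [0,0,0.19],
    [0,0,0.21],
    [0,0,0.22],
    [0,0,0.225],
    [0,0,0.23],
    [0,0,0.23]
  ],
  "spin": [0,0,0,0,0,0,0,0]
}}

```text
clock: 19.1
tool_pos: [0.4673, 0.2576, 0.1217]
ee_rot: [-0.0, 0.998, -0.069, 0.0]
ft_force: [0.5, 0.2, -5.0]
gripper_width: 0.0403
grasp_force: 61.8
```

```bash
python3 -c "
from h import *
to((.468,.258,.118))
"
```

```text
t 19.1 pos [0.4673 0.2576 0.1217] yaw -7.96 F [ 0.5  0.2 -5. ] w 0.0403 g 61.8 spin 0.0008
(0.468, 0.258, 0.118) -> [ 0.002 -0.002  0.012]
```

Emit:
{"api": "carry_out", "payload": {
  "jaw": [0,0,0,0,0,0,0],
  "linear": [
    [0,0,0.003],
    [0,0,0.006],
    [0,0,0.009],
    [0,0,0.012],
    [0,0,0.013],
    [0,0,0.013],
    [0,0,0.013]
  ],
  "spin": [0,0,0,0,0,0,0]
}}

```text
clock: 19.8
tool_pos: [0.4673, 0.2576, 0.1184]
ee_rot: [0.0, 0.998, -0.069, 0.0]
ft_force: [-2.4, -2.8, 8.0]
gripper_width: 0.0403
grasp_force: 63.0
```

Emit:
{"api": "carry_out", "payload": {
  "jaw": [0.3,0.65,0.65,0.65,0.65,0.65,0.65,0.65],
  "linear": [
    [0,0,0],
    [0,0,0],
    [0,0,0],
    [0,0,-0.05],
    [0,0,-0.15],
    [0,0,-0.25],
    [0,0.03,-0.34],
    [0.03,0.17,-0.34]
  ],
  "spin": [0,0,0,0,0,0,0,0]
}}

```text
clock: 20.6
tool_pos: [0.4699, 0.2112, 0.2234]
ee_rot: [-0.003, 0.998, -0.066, 0.003]
ft_force: [0.9, -0.7, 0.2]
gripper_width: 0.0551
grasp_force: 0.0
```

Emit:
{"api": "carry_out", "payload": {
  "jaw": [0.65,1,1,1,1,1,1,1],
  "linear": [
    [0.1,0.12,0],
    [0.2,0.24,0],
    [0.3,0.37,0],
    [0.4,0.5,0],
    [0.5,0.63,0],
    [0.57,0.75,0],
    [0.597,0.853,0],
    [0.597,0.853,0]
  ],
  "spin": [0,0,0,0,0,0,0,0]
}}

```text
clock: 21.4
tool_pos: [0.6112, -0.0792, 0.2187]
ee_rot: [0.001, 0.997, -0.073, -0.0]
ft_force: [-0.1, -0.9, 0.2]
gripper_width: 0.0856
grasp_force: 0.0
```

Emit:
{"api": "carry_out", "payload": {
  "jaw": [1,1],
  "linear": [
    [0,0,0.1],
    [0,0,0.1]
  ],
  "spin": [0,0]
}}

```text
clock: 21.6
tool_pos: [0.6088, -0.0721, 0.1861]
ee_rot: [-0.0, 0.998, -0.069, -0.003]
ft_force: [-1.0, -0.1, -0.6]
gripper_width: 0.0853
grasp_force: 0.0
```

```bash
python3 -c "
from h import *
save('wrist','w5.png')
to((.611,-.073,.04))
"
```

```text
t 21.65 pos [ 0.6096 -0.0718  0.1879] yaw -7.92 F [-0.5 -0.6  1.1] w 0.0854 g 0.0 spin 0.0018
(0.611, -0.073, 0.04) -> [0.007 0.003 0.493]
```

View pics/w5.png

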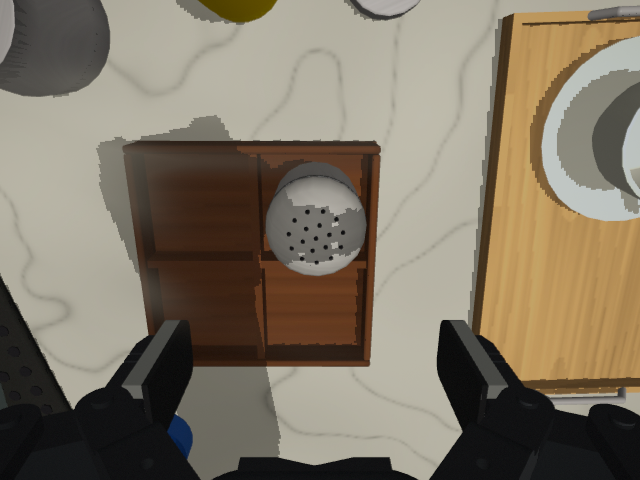

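The shaker at (316,225) is centred between the open jaws and the other compartments are empty. I'll descend and grip.

Emit:
{"api": "carry_out", "payload": {
  "jaw": [1,1,1,1,1,1,1,1],
  "linear": [
    [0.003,0.002,0.1],
    [0.007,0.003,0.2],
    [0.007,0.003,0.3],
    [0.007,0.003,0.37],
    [0.007,0.003,0.43],
    [0.007,0.003,0.47],
    [0.007,0.003,0.49],
    [0.007,0.003,0.49]
  ],
  "spin": [0,0,0,0,0,0,0,0]
}}

```text
clock: 22.45
tool_pos: [0.6129, -0.0733, 0.0424]
ee_rot: [-0.0, 0.998, -0.069, -0.0]
ft_force: [-1.0, -0.3, -0.0]
gripper_width: 0.0853
grasp_force: 0.0
```

Emit:
{"api": "carry_out", "payload": {
  "jaw": [0.8,0.6,0.4,0,0,0],
  "linear": [
    [0,0,0],
    [0,0,0],
    [0,0,0],
    [0,0,0],
    [0,0,0],
    [0,0,0]
  ],
  "spin": [0,0,0,0,0,0]
}}

```text
clock: 23.05
tool_pos: [0.6139, -0.0736, 0.0439]
ee_rot: [0.0, 0.998, -0.069, 0.001]
ft_force: [-1.0, 0.6, 5.9]
gripper_width: 0.0624
grasp_force: 66.3
```

```bash
python3 -c "
from h import *
to((.494,-.283,.13),(.494,-.283,.041))
"
```

```text
t 23.05 pos [ 0.6139 -0.0736  0.0439] yaw -7.96 F [-1.   0.6  5.9] w 0.0624 g 66.3 spin 0.0009
(0.494, -0.283, 0.13) -> [-0.298  0.747 -0.288]
(0.494, -0.283, 0.041) -> [-0.299  0.747  0.009]
```

Emit:
{"api": "carry_out", "payload": {
  "jaw": [0,0,0,0,0,0,0,0],
  "linear": [
    [0,0,-0.04],
    [0,0,-0.1],
    [0,0,-0.18],
    [-0.02,0.05,-0.27],
    [-0.08,0.14,-0.27],
    [-0.14,0.24,-0.27],
    [-0.2,0.34,-0.27],
    [-0.25,0.44,-0.27]
  ],
  "spin": [0,0,0,0,0,0,0,0]
}}

```text
clock: 23.85
tool_pos: [0.5189, -0.195, 0.1242]
ee_rot: [0.0, 0.998, -0.069, 0.0]
ft_force: [-0.6, -0.1, -1.8]
gripper_width: 0.0624
grasp_force: 65.9
```

Emit:
{"api": "carry_out", "payload": {
  "jaw": [0,0,0,0,0,0,0,0],
  "linear": [
    [-0.03,0.1,0],
    [-0.04,0.19,0],
    [-0.048,0.26,0],
    [-0.048,0.307,0.04],
    [-0.048,0.307,0.12],
    [-0.048,0.307,0.18],
    [-0.048,0.307,0.23],
    [-0.048,0.307,0.24]
  ],
  "spin": [0,0,0,0,0,0,0,0]
}}

```text
clock: 24.65
tool_pos: [0.4923, -0.2821, 0.0492]
ee_rot: [-0.001, 0.998, -0.069, -0.001]
ft_force: [-0.2, 1.3, -1.8]
gripper_width: 0.0623
grasp_force: 66.0
```

```bash
python3 -c "
from h import *
to((.494,-.283,.044))
"
```

```text
t 24.65 pos [ 0.4923 -0.2821  0.0492] yaw -7.91 F [-0.2  1.3 -1.8] w 0.0623 g 66.0 spin 0.0021
(0.494, -0.283, 0.044) -> [0.006 0.002 0.017]
```

Emit:
{"api": "carry_out", "payload": {
  "jaw": [0,0,0,0,0,0,0,0],
  "linear": [
    [0,0,0],
    [0,0,0.003],
    [0,0,0.006],
    [0,0,0.009],
    [0,0,0.011],
    [0,0,0.013],
    [0,0,0.013],
    [0,0,0.013]
  ],
  "spin": [0,0,0,0,0,0,0,0]
}}

```text
clock: 25.45
tool_pos: [0.4932, -0.2832, 0.0474]
ee_rot: [0.0, 0.998, -0.069, -0.0]
ft_force: [0.4, -0.3, -2.0]
gripper_width: 0.0623
grasp_force: 66.0
```

Emit:
{"api": "carry_out", "payload": {
  "jaw": [0,0,0,0,0,0,0,0],
  "linear": [
    [0,0,0.003],
    [0,0,0.006],
    [0,0,0.008],
    [0,0,0.01],
    [0,0,0.012],
    [0,0,0.013],
    [0,0,0.013],
    [0,0,0.013]
  ],
  "spin": [0,0,0,0,0,0,0,0]
}}

```text
clock: 26.25
tool_pos: [0.4932, -0.2832, 0.0439]
ee_rot: [0.0, 0.998, -0.069, -0.0]
ft_force: [-2.3, 0.9, 5.6]
gripper_width: 0.0624
grasp_force: 66.2
```

Emit:
{"api": "carry_out", "payload": {
  "jaw": [0.8,1,1,1,1,1,1,1],
  "linear": [
    [0,0,0],
    [0,0,0],
    [0,0,0],
    [0,0,-0.08],
    [0,0,-0.2],
    [0,0,-0.34],
    [0,0,-0.48],
    [0,0,-0.59]
  ],
  "spin": [0,0,0,0,0,0,0,0]
}}

```text
clock: 27.05
tool_pos: [0.4937, -0.2834, 0.2232]
ee_rot: [0.0, 0.998, -0.069, 0.001]
ft_force: [0.3, -0.1, -0.6]
gripper_width: 0.0855
grasp_force: 0.0
```

Emit:
{"api": "carry_out", "payload": {
  "jaw": [0.65,0.65,0.65,0.65,0.65,0.65,0.65,0.65],
  "linear": [
    [0,-0.13,0],
    [-0.03,-0.26,0],
    [-0.06,-0.39,0],
    [-0.1,-0.52,0],
    [-0.13,-0.65,0],
    [-0.16,-0.78,0],
    [-0.19,-0.91,0],
    [-0.2,-1,0]
  ],
  "spin": [0,0,0,0,0,0,0,0]
}}

```text
clock: 27.85
tool_pos: [0.4747, 0.0251, 0.2208]
ee_rot: [-0.0, 0.998, -0.068, 0.0]
ft_force: [0.6, 0.5, 0.1]
gripper_width: 0.0554
grasp_force: 0.0
```

Emit:
{"api": "carry_out", "payload": {
  "jaw": [0.65,0.65,0.65,0.65,0.65,0.65,0.65,0.65],
  "linear": [
    [0,-0.13,0],
    [-0.03,-0.26,0],
    [-0.06,-0.39,0],
    [-0.1,-0.52,0],
    [-0.12,-0.65,0],
    [-0.136,-0.773,0],
    [-0.136,-0.773,0],
    [-0.136,-0.773,0]
  ],
  "spin": [0,0,0,0,0,0,0,0]
}}

```text
clock: 28.65
tool_pos: [0.4667, 0.2583, 0.2202]
ee_rot: [0.0, 0.998, -0.068, -0.0]
ft_force: [0.2, -0.5, 0.2]
gripper_width: 0.0557
grasp_force: 0.0
```

```bash
python3 -c "
from h import *
save('scene','s2.png'); save('wrist','w6.png')
to((.4673,.2576,.118))
"
```

```text
t 28.75 pos [0.4672 0.2563 0.2202] yaw -8.02 F [-0.2 -0.1  0.5] w 0.0555 g 0.0 spin -0.0004
(0.4673, 0.2576, 0.118) -> [-0.    -0.004  0.341]
```

View pics/s2.png

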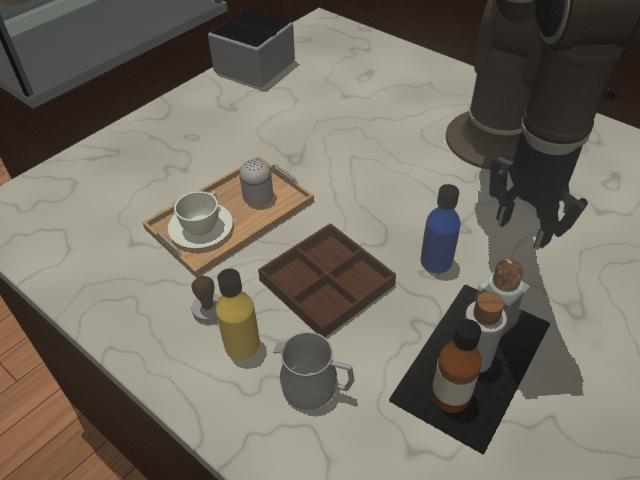

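The scene shows the shaker upright on the tray at (257,185) beside the cup, all three containers upright on the mat, and an empty organiser. Next is the jar back to its compartment.

Emit:
{"api": "carry_out", "payload": {
  "jaw": [0.65,0.65,0.65,0.65,0.65,0.65,0,0],
  "linear": [
    [0,-0.003,0.1],
    [0,-0.003,0.2],
    [0,-0.003,0.27],
    [0,-0.003,0.32],
    [0,-0.003,0.34],
    [0,-0.003,0.34],
    [0,-0.003,0.34],
    [0,-0.003,0.34]
  ],
  "spin": [0,0,0,0,0,0,0,0]
}}

```text
clock: 29.55
tool_pos: [0.4679, 0.2582, 0.1196]
ee_rot: [-0.0, 0.998, -0.07, 0.001]
ft_force: [0.6, -1.3, 1.8]
gripper_width: 0.0404
grasp_force: 60.8
```

Emit:
{"api": "carry_out", "payload": {
  "jaw": [0,0,0,0],
  "linear": [
    [0,0,0],
    [0,0,0],
    [0,0,0],
    [0,0,0]
  ],
  "spin": [0,0,0,0]
}}

```text
clock: 29.95
tool_pos: [0.468, 0.2582, 0.1196]
ee_rot: [-0.0, 0.998, -0.07, 0.001]
ft_force: [-0.2, -2.6, 5.6]
gripper_width: 0.0404
grasp_force: 61.1
```

```bash
python3 -c "
from h import *
to((.5295,-.0595,.195),(.5295,-.0595,.1165))
"
```

```text
t 29.95 pos [0.468  0.2582 0.1196] yaw -7.98 F [-0.2 -2.6  5.6] w 0.0404 g 61.1 spin 0.0004
(0.5295, -0.0595, 0.195) -> [ 0.351  1.02  -0.251]
(0.5295, -0.0595, 0.1165) -> [0.35  1.02  0.011]
```

Emit:
{"api": "carry_out", "payload": {
  "jaw": [0,0,0,0,0,0,0,0],
  "linear": [
    [0,0,-0.04],
    [0,0,-0.1],
    [0,0,-0.18],
    [0.01,0.06,-0.26],
    [0.04,0.16,-0.26],
    [0.09,0.26,-0.26],
    [0.16,0.35,-0.26],
    [0.23,0.45,-0.26]
  ],
  "spin": [0,0,0,0,0,0,0,0]
}}

```text
clock: 30.75
tool_pos: [0.5168, 0.1145, 0.1972]
ee_rot: [-0.0, 0.998, -0.069, 0.0]
ft_force: [1.3, 0.8, -4.1]
gripper_width: 0.0403
grasp_force: 61.6
```

Emit:
{"api": "carry_out", "payload": {
  "jaw": [0,0,0,0,0,0,0,0],
  "linear": [
    [0.05,0.1,0],
    [0.09,0.21,0],
    [0.11,0.32,0],
    [0.12,0.43,0],
    [0.12,0.52,0],
    [0.12,0.57,0],
    [0.12,0.57,0],
    [0.12,0.57,0]
  ],
  "spin": [0,0,0,0,0,0,0,0]
}}

```text
clock: 31.55
tool_pos: [0.5287, -0.0585, 0.1967]
ee_rot: [-0.0, 0.998, -0.069, -0.0]
ft_force: [-0.9, 0.6, -4.3]
gripper_width: 0.0402
grasp_force: 61.7
```

```bash
python3 -c "
from h import *
save('wrist','w7.png')
to((.5295,-.0595,.121))
"
```

```text
t 31.6 pos [ 0.5288 -0.0578  0.1968] yaw -7.89 F [-0.   1.3 -4.3] w 0.0403 g 61.7 spin 0.0024
(0.5295, -0.0595, 0.121) -> [0.003 0.005 0.253]
```

View pics/w7.png

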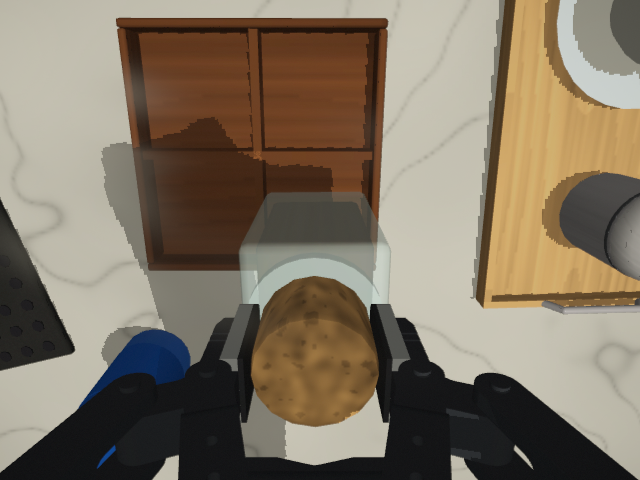

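The jar is square to the walls and centred over its compartment (jar at about 315, compartment at about 318). I'll lower it.

Emit:
{"api": "carry_out", "payload": {
  "jaw": [0,0,0,0,0,0,0,0],
  "linear": [
    [0.002,0.002,0.07],
    [0.003,0.003,0.14],
    [0.003,0.003,0.2],
    [0.003,0.003,0.23],
    [0.003,0.003,0.245],
    [0.003,0.003,0.25],
    [0.003,0.003,0.252],
    [0.003,0.003,0.252]
  ],
  "spin": [0,0,0,0,0,0,0,0]
}}

```text
clock: 32.4
tool_pos: [0.5301, -0.0601, 0.1216]
ee_rot: [0.0, 0.998, -0.069, 0.001]
ft_force: [-0.7, -0.2, -3.7]
gripper_width: 0.0405
grasp_force: 61.7
```

Emit:
{"api": "carry_out", "payload": {
  "jaw": [0,0,0,0,0,0,0],
  "linear": [
    [0,0,0],
    [0,0,0.003],
    [0,0,0.006],
    [0,0,0.009],
    [0,0,0.01],
    [0,0,0.01],
    [0,0,0.01]
  ],
  "spin": [0,0,0,0,0,0,0]
}}

```text
clock: 33.1
tool_pos: [0.5296, -0.0602, 0.1179]
ee_rot: [-0.0, 0.998, -0.069, -0.0]
ft_force: [-0.1, -0.3, -4.6]
gripper_width: 0.0405
grasp_force: 61.7
```

Still just hanging, so I'll lower it a little more.

Emit:
{"api": "carry_out", "payload": {
  "jaw": [0,0,0,0,0],
  "linear": [
    [0,0,0.002],
    [0,0,0.004],
    [0,0,0.005],
    [0,0,0.005],
    [0,0,0.005]
  ],
  "spin": [0,0,0,0,0]
}}

```text
clock: 33.6
tool_pos: [0.5301, -0.0603, 0.1176]
ee_rot: [0.0, 0.998, -0.069, 0.001]
ft_force: [-3.0, -0.2, 7.8]
gripper_width: 0.0404
grasp_force: 63.1
```

Emit:
{"api": "carry_out", "payload": {
  "jaw": [0.3,0.65,0.65,0.65,0.65,0.65,0.65,0.65],
  "linear": [
    [0,0,0],
    [0,0,0],
    [0,0,0],
    [0,0,-0.05],
    [0,0,-0.15],
    [0,0,-0.25],
    [0,-0.06,-0.33],
    [-0.01,-0.2,-0.34]
  ],
  "spin": [0,0,0,0,0,0,0,0]
}}

```text
clock: 34.4
tool_pos: [0.537, -0.0035, 0.2216]
ee_rot: [0.001, 0.997, -0.073, 0.003]
ft_force: [1.5, -0.4, -1.0]
gripper_width: 0.0555
grasp_force: 0.0
```

Emit:
{"api": "carry_out", "payload": {
  "jaw": [0.65,0.65,0.65,0.65,0.65,0.65,0.65,0.65],
  "linear": [
    [-0.01,-0.15,0],
    [-0.02,-0.3,0],
    [-0.04,-0.45,0],
    [-0.06,-0.6,0],
    [-0.07,-0.75,0],
    [-0.072,-0.892,0],
    [-0.072,-0.892,0],
    [-0.072,-0.892,0]
  ],
  "spin": [0,0,0,0,0,0,0,0]
}}

```text
clock: 35.2
tool_pos: [0.5501, 0.269, 0.218]
ee_rot: [-0.0, 0.998, -0.068, -0.0]
ft_force: [0.6, -0.6, 0.8]
gripper_width: 0.0554
grasp_force: 0.0
```

```bash
python3 -c "
from h import *
to((.5513,.2677,.1252))
"
```

```text
t 35.2 pos [0.5501 0.269  0.218 ] yaw -7.8 F [ 0.6 -0.6  0.8] w 0.0554 g 0.0 spin 0.0044
(0.5513, 0.2677, 0.1252) -> [0.005 0.004 0.309]
```

Emit:
{"api": "carry_out", "payload": {
  "jaw": [0.65,0.65,0.65,0.65,0.65,0.65,0,0],
  "linear": [
    [0.002,0,0.1],
    [0.002,0,0.2],
    [0.002,0,0.27],
    [0.002,0,0.3],
    [0.002,0,0.31],
    [0.002,0,0.31],
    [0.002,0,0.31],
    [0.002,0,0.31]
  ],
  "spin": [0,0,0,0,0,0,0,0]
}}

```text
clock: 36.0
tool_pos: [0.552, 0.2681, 0.1269]
ee_rot: [-0.001, 0.998, -0.069, 0.001]
ft_force: [0.2, 0.5, 4.1]
gripper_width: 0.0389
grasp_force: 60.2
```

Emit:
{"api": "carry_out", "payload": {
  "jaw": [0,0,0,0],
  "linear": [
    [0,0,0],
    [0,0,0],
    [0,0,0],
    [0,0,0]
  ],
  "spin": [0,0,0,0]
}}

```text
clock: 36.4
tool_pos: [0.552, 0.2681, 0.1269]
ee_rot: [-0.001, 0.998, -0.069, 0.001]
ft_force: [-0.6, 0.3, 6.3]
gripper_width: 0.0385
grasp_force: 60.4
```

```bash
python3 -c "
from h import *
to((.541,.0245,.2),(.541,.0245,.124))
"
```

```text
t 36.4 pos [0.552  0.2681 0.1269] yaw -7.95 F [-0.6  0.3  6.3] w 0.0385 g 60.4 spin 0.0011
(0.541, 0.0245, 0.2) -> [ 0.077  0.809 -0.244]
(0.541, 0.0245, 0.124) -> [0.076 0.809 0.009]
```

Emit:
{"api": "carry_out", "payload": {
  "jaw": [0,0,0,0,0,0,0,0],
  "linear": [
    [0,0,-0.04],
    [0,0,-0.1],
    [0,0,-0.18],
    [0.01,0.06,-0.25],
    [0.02,0.16,-0.25],
    [0.03,0.27,-0.25],
    [0.04,0.38,-0.25],
    [0.05,0.48,-0.25]
  ],
  "spin": [0,0,0,0,0,0,0,0]
}}

```text
clock: 37.2
tool_pos: [0.5455, 0.121, 0.2008]
ee_rot: [0.0, 0.998, -0.07, -0.0]
ft_force: [0.4, -0.2, -3.3]
gripper_width: 0.0386
grasp_force: 61.3
```

Emit:
{"api": "carry_out", "payload": {
  "jaw": [0,0,0,0,0,0,0,0],
  "linear": [
    [0.01,0.1,0],
    [0.02,0.2,0],
    [0.027,0.28,0],
    [0.027,0.32,0],
    [0.027,0.33,0],
    [0.027,0.33,0],
    [0.027,0.33,0],
    [0.027,0.33,0]
  ],
  "spin": [0,0,0,0,0,0,0,0]
}}

```text
clock: 38.0
tool_pos: [0.5404, 0.0253, 0.2004]
ee_rot: [-0.0, 0.998, -0.068, -0.0]
ft_force: [0.3, 0.0, -3.7]
gripper_width: 0.0384
grasp_force: 61.2
```

```bash
python3 -c "
from h import *
to((.541,.0245,.128))
"
```

```text
t 38.0 pos [0.5404 0.0253 0.2004] yaw -7.83 F [ 0.3  0.  -3.7] w 0.0384 g 61.2 spin 0.0037
(0.541, 0.0245, 0.128) -> [0.002 0.002 0.241]
```

Emit:
{"api": "carry_out", "payload": {
  "jaw": [0,0,0,0,0,0,0,0],
  "linear": [
    [0.001,0,0.07],
    [0.002,0,0.14],
    [0.002,0,0.19],
    [0.002,0,0.22],
    [0.002,0,0.235],
    [0.002,0,0.241],
    [0.002,0,0.241],
    [0.002,0,0.241]
  ],
  "spin": [0,0,0,0,0,0,0,0]
}}

```text
clock: 38.8
tool_pos: [0.5414, 0.0237, 0.1288]
ee_rot: [-0.0, 0.998, -0.069, 0.001]
ft_force: [-0.2, 0.8, -2.9]
gripper_width: 0.0389
grasp_force: 61.2
```

Emit:
{"api": "carry_out", "payload": {
  "jaw": [0,0,0,0,0,0,0],
  "linear": [
    [0,0,0],
    [0,0,0.003],
    [0,0,0.006],
    [0,0,0.009],
    [0,0,0.012],
    [0,0,0.012],
    [0,0,0.012]
  ],
  "spin": [0,0,0,0,0,0,0]
}}

```text
clock: 39.5
tool_pos: [0.5412, 0.0237, 0.1249]
ee_rot: [0.0, 0.998, -0.069, 0.0]
ft_force: [-1.5, 0.4, 2.7]
gripper_width: 0.0388
grasp_force: 61.8
```

Emit:
{"api": "carry_out", "payload": {
  "jaw": [0.3,0.65,0.65,0.65,0.65,0.65,0.65,0.65],
  "linear": [
    [0,0,0],
    [0,0,0],
    [0,0,0],
    [0,0,-0.05],
    [0,0,-0.15],
    [0,0,-0.28],
    [0,-0.06,-0.38],
    [0.03,-0.2,-0.4]
  ],
  "spin": [0,0,0,0,0,0,0,0]
}}

```text
clock: 40.3
tool_pos: [0.5598, 0.0789, 0.2484]
ee_rot: [0.001, 0.997, -0.073, 0.003]
ft_force: [0.8, 0.8, -0.2]
gripper_width: 0.0557
grasp_force: 0.0
```

Emit:
{"api": "carry_out", "payload": {
  "jaw": [0.65,0.65,0.65,0.65,0.65,0.65,0.65,0.65],
  "linear": [
    [0.03,-0.15,0],
    [0.06,-0.3,0],
    [0.1,-0.45,0],
    [0.14,-0.6,0],
    [0.163,-0.683,0],
    [0.163,-0.683,0],
    [0.163,-0.683,0],
    [0.163,-0.683,0]
  ],
  "spin": [0,0,0,0,0,0,0,0]
}}

```text
clock: 41.1
tool_pos: [0.6351, 0.2763, 0.2443]
ee_rot: [0.001, 0.998, -0.07, -0.0]
ft_force: [-0.8, -0.4, 0.5]
gripper_width: 0.0552
grasp_force: 0.0
```

```bash
python3 -c "
from h import *
to((.6354,.2779,.155))
"
```

```text
t 41.1 pos [0.6351 0.2763 0.2443] yaw -8.04 F [-0.8 -0.4  0.5] w 0.0552 g 0.0 spin -0.0009
(0.6354, 0.2779, 0.155) -> [ 0.    -0.006  0.298]
```

Emit:
{"api": "carry_out", "payload": {
  "jaw": [0.65,0.65,0.65,0.65,0.65,0.65,0,0],
  "linear": [
    [0,-0.002,0.1],
    [0,-0.002,0.2],
    [0,-0.002,0.26],
    [0,-0.002,0.29],
    [0,-0.002,0.3],
    [0,-0.002,0.3],
    [0,-0.002,0.3],
    [0,-0.002,0.3]
  ],
  "spin": [0,0,0,0,0,0,0,0]
}}

```text
clock: 41.9
tool_pos: [0.6358, 0.2788, 0.1562]
ee_rot: [-0.0, 0.998, -0.07, 0.001]
ft_force: [-0.7, -0.8, 4.7]
gripper_width: 0.0327
grasp_force: 60.1
```

Emit:
{"api": "carry_out", "payload": {
  "jaw": [0,0,0,0],
  "linear": [
    [0,0,0],
    [0,0,0],
    [0,0,0],
    [0,0,0]
  ],
  "spin": [0,0,0,0]
}}

```text
clock: 42.3
tool_pos: [0.6358, 0.2787, 0.1561]
ee_rot: [-0.0, 0.998, -0.069, 0.001]
ft_force: [-0.5, -1.9, 6.0]
gripper_width: 0.0327
grasp_force: 60.2
```

```bash
python3 -c "
from h import *
to((.626,.0125,.24),(.626,.0125,.156))
"
```

```text
t 42.3 pos [0.6358 0.2787 0.1561] yaw -7.97 F [-0.5 -1.9  6. ] w 0.0327 g 60.2 spin 0.0007
(0.626, 0.0125, 0.24) -> [ 0.091  0.883 -0.28 ]
(0.626, 0.0125, 0.156) -> [ 0.091  0.883 -0.   ]
```

Emit:
{"api": "carry_out", "payload": {
  "jaw": [0,0,0,0,0,0,0,0],
  "linear": [
    [0,0,-0.04],
    [0,0,-0.1],
    [0,0,-0.18],
    [0.01,0.06,-0.25],
    [0.02,0.16,-0.25],
    [0.03,0.27,-0.25],
    [0.04,0.38,-0.25],
    [0.05,0.48,-0.25]
  ],
  "spin": [0,0,0,0,0,0,0,0]
}}

```text
clock: 43.1
tool_pos: [0.6293, 0.132, 0.2294]
ee_rot: [0.0, 0.998, -0.069, -0.001]
ft_force: [0.6, 0.3, -5.0]
gripper_width: 0.0329
grasp_force: 60.4
```

Emit:
{"api": "carry_out", "payload": {
  "jaw": [0,0,0,0,0,0,0,0],
  "linear": [
    [0.01,0.1,0],
    [0.02,0.2,0],
    [0.03,0.29,0],
    [0.041,0.37,0],
    [0.041,0.403,0],
    [0.041,0.403,0],
    [0.041,0.403,0],
    [0.041,0.403,0]
  ],
  "spin": [0,0,0,0,0,0,0,0]
}}

```text
clock: 43.9
tool_pos: [0.6253, 0.0148, 0.2296]
ee_rot: [-0.001, 0.998, -0.068, -0.0]
ft_force: [0.2, 0.2, -4.2]
gripper_width: 0.0325
grasp_force: 60.5
```

```bash
python3 -c "
from h import *
to((.626,.0125,.157))
"
```

```text
t 43.9 pos [0.6253 0.0148 0.2296] yaw -7.81 F [ 0.2  0.2 -4.2] w 0.0325 g 60.5 spin 0.0043
(0.626, 0.0125, 0.157) -> [0.003 0.008 0.242]
```

Emit:
{"api": "carry_out", "payload": {
  "jaw": [0,0,0,0,0,0,0,0],
  "linear": [
    [0.001,0.003,0.07],
    [0.001,0.004,0.14],
    [0.001,0.004,0.19],
    [0.001,0.004,0.22],
    [0.001,0.004,0.235],
    [0.001,0.004,0.242],
    [0.001,0.004,0.242],
    [0.001,0.004,0.242]
  ],
  "spin": [0,0,0,0,0,0,0,0]
}}

```text
clock: 44.7
tool_pos: [0.6261, 0.0113, 0.1577]
ee_rot: [-0.0, 0.998, -0.069, 0.001]
ft_force: [0.8, -0.5, -5.5]
gripper_width: 0.0328
grasp_force: 60.5
```

Emit:
{"api": "carry_out", "payload": {
  "jaw": [0,0,0,0,0,0,0],
  "linear": [
    [0,0,0],
    [0,0,0.003],
    [0,0,0.006],
    [0,0,0.009],
    [0,0,0.011],
    [0,0,0.011],
    [0,0,0.011]
  ],
  "spin": [0,0,0,0,0,0,0]
}}

```text
clock: 45.4
tool_pos: [0.6258, 0.0111, 0.1542]
ee_rot: [0.0, 0.998, -0.069, 0.0]
ft_force: [-1.9, -0.7, 1.9]
gripper_width: 0.0325
grasp_force: 61.4
```

Contact. I'll release, rise and look.

Emit:
{"api": "carry_out", "payload": {
  "jaw": [0.3,0.65,0.65,0.65,0.65,0.65,0.65,0.65],
  "linear": [
    [0,0,0],
    [0,0,0],
    [0,0,0],
    [0,0,-0.05],
    [0,0,-0.15],
    [0,0,-0.28],
    [0,0,-0.4],
    [0,-0.1,-0.5]
  ],
  "spin": [0,0,0,0,0,0,0,0]
}}

```text
clock: 46.2
tool_pos: [0.6304, 0.0364, 0.3071]
ee_rot: [0.001, 0.997, -0.073, 0.001]
ft_force: [1.0, -0.3, -0.1]
gripper_width: 0.0555
grasp_force: 0.0
```

Emit:
{"api": "carry_out", "payload": {
  "jaw": [0.65,0.65,0.65,0.65,0.65,0.65,0.65,0.65],
  "linear": [
    [-0.1,-0.1,0],
    [-0.2,-0.2,0],
    [-0.3,-0.3,0],
    [-0.4,-0.4,0],
    [-0.5,-0.5,0],
    [-0.5,-0.6,0],
    [-0.5,-0.6,0],
    [-0.5,-0.6,0]
  ],
  "spin": [0,0,0,0,0,0,0,0]
}}

```text
clock: 47.0
tool_pos: [0.5061, 0.2404, 0.3044]
ee_rot: [-0.0, 0.998, -0.069, 0.0]
ft_force: [0.9, -1.0, -0.3]
gripper_width: 0.0552
grasp_force: 0.0
```

```bash
python3 -c "
from h import *
a=save('scene','s3.png')
b=save('top','t3.png')
cv2.imwrite('pics/fin.png',np.hstack([a[130:430,140:540],b[80:380,180:580]])[:,:,::-1])
for n in ['tin_mid','jar_mid','bottle_mid','shaker_mid','cup','pitcher','tamper']:
    for d in r.pinpoint('top',n)[:3]: print(n,np.round(d['location'],3),round(d['conf'],2))
to()
"
```

```text
tin_mid [0.537 0.022 0.084] 0.57
jar_mid [ 0.529 -0.062  0.078] 0.62
bottle_mid [ 0.774 -0.042  0.089] 0.95
bottle_mid [0.621 0.012 0.097] 0.92
bottle_mid [ 0.755  0.095 -0.002] 0.68
shaker_mid [ 0.488 -0.283  0.052] 0.9
cup [ 0.629 -0.305  0.008] 0.65
pitcher [ 0.756  0.091 -0.001] 0.77
pitcher [ 0.572 -0.021  0.001] 0.43
tamper [ 0.762 -0.14   0.003] 0.61
t 47.45 pos [0.5063 0.2395 0.3036] yaw -8.0 F [-0.4  0.1 -0.7] w 0.0552 g 0.0 spin -0.0
```

View pics/fin.png

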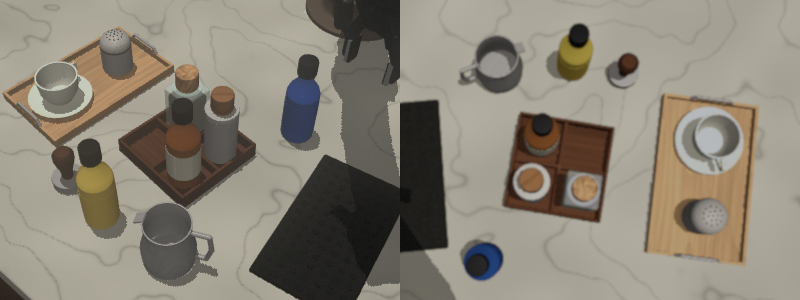

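The picture shows the canister (530,180), jar (583,190) and bottle (541,135) upright in their own compartments. The shaker is on the tray at (708,215), and the cup, pitcher, tamper and look-alike bottles haven't moved. I'll hand it in.

```bash
python3 -c "
from workcell import r
print(r.sign_off())"
```

```text
the job is handed in; nothing more can be done
None
```

The shaker stands on the tray beside the cup, the canister, jar and bottle are back in their own compartments, nothing else was moved, and the job was handed in at about 47 s; the judge's verdict wasn't shown.

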